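# Put the cleaned microscope parts away in their trays

### The job

Put the cleaned microscope parts from the blue mat away: stand both objectives, both eyepieces and the immersion-oil bottle upright in the storage tray that already holds one of the same kind, each part in an empty compartment of its own. Keep the parts upright and set them down without dropping them, and leave the red rubber blower and the little cover-glass box where they are.

Things in the scene. Friction and masses are not known exactly. Their poses are not given: they have to be found in the camera images.
- objective_yellow_mid (a point): microscope objective standing on its screw thread, front lens up: grey metal cylinder, seen from above a yellow ring round a steel tip. 62 mm tall; barrel 30 mm in diameter from 6 to 46 mm above its underside (brass foot 24 mm wide, nose narrowing to 12 mm). The point is its centre, 31 mm above its underside; z is up along its axis. About 0.15 kg. It stands on a 2 mm mat on the bench
- objective_blue_mid (a point): microscope objective standing on its screw thread, front lens up: grey metal cylinder, seen from above a bright blue ring round a steel tip. 62 mm tall; barrel 30 mm in diameter from 6 to 46 mm above its underside (brass foot 24 mm wide, nose narrowing to 12 mm). The point is its centre, 31 mm above its underside; z is up along its axis. About 0.15 kg. It stands on a 2 mm mat on the bench
- eyepiece_silver_mid (a point): eyepiece standing on its sleeve with the eye lens up: black head with a silver ring round a large dark-blue lens on top. 62 mm tall; head 38 mm in diameter from 22 to 62 mm above its underside, silver sleeve below 30 mm in diameter. The point is its centre, 31 mm above its underside; z is up along its axis. About 0.12 kg. It stands on a 2 mm mat on the bench
- eyepiece_green_mid (a point): eyepiece standing on its sleeve with the eye lens up: black head with a green ring round a large dark-blue lens on top. 62 mm tall; head 38 mm in diameter from 22 to 62 mm above its underside, silver sleeve below 30 mm in diameter. The point is its centre, 31 mm above its underside; z is up along its axis. About 0.12 kg. It stands on a 2 mm mat on the bench
- oil_bottle_mid (a point): immersion-oil bottle: brown glass with a paper band and a white screw cap (21 mm wide). 72 mm tall; body a cylinder 32 mm in diameter from 0 to 48 mm above its underside. The point is its centre, 36 mm above its underside; z is up along its axis. About 0.08 kg. It stands on a 2 mm mat on the bench
- objective_tray: fixed light-grey tray for objectives, 86 mm along its x, 180 mm along its y. Three compartments in a row, centred at y = -59, 0 and +59 mm, each 80 (x) by 56 (y) mm inside. Origin: centre of the underside; compartment floor 4 mm above it, tops of walls and dividers (3 mm thick) 14 mm above it. A red-ringed objective (62 mm tall) stands fixed at y = +59 mm; the other two are empty
- eyepiece_tray: fixed light-grey tray for eyepieces, 86 mm along its x, 180 mm along its y. Three compartments in a row, centred at y = -59, 0 and +59 mm, each 80 (x) by 56 (y) mm inside. Origin: centre of the underside; compartment floor 4 mm above it, tops of walls and dividers (3 mm thick) 14 mm above it. A brass-ringed eyepiece (62 mm tall) stands fixed at y = -59 mm; the other two are empty
- oil_tray: fixed light-grey tray for oil bottles, 86 mm along its x, 180 mm along its y. Three compartments in a row, centred at y = -59, 0 and +59 mm, each 80 (x) by 56 (y) mm inside. Origin: centre of the underside; compartment floor 4 mm above it, tops of walls and dividers (3 mm thick) 14 mm above it. A like brown bottle (72 mm tall) stands fixed at y = 0 mm; the other two are empty
- blower_mid (a point): dark-red rubber air blower standing with its black nozzle up, 41 mm in diameter, 78 mm tall; the point is its centre, 39 mm above its underside. To be left alone
- cover_glass_box_mid (a point): small square box of cover glasses, white with a blue lid, 31 by 31 mm, 24 mm tall; the point is its centre, 12 mm above its underside. To be left alone
There are look-alikes about, which are no part of the job. Leave any pink look-alike of the part that bears objective_yellow_mid alone.

How it is judged:
At the end, for the whole second after the job is handed in: Objectives, eyepieces and oil bottle stand one to an empty compartment of their kind's tray: foot on its floor (within 4 mm), centre within 33 mm (tray x) and 19 mm (tray y) of the compartment's centre, within 0.1 rad of upright, released and at rest ((((x of objective_yellow_mid in the frame of objective_tray between -0.033 and 0.033 m and y of objective_yellow_mid in the frame of objective_tray between -0.019 and 0.019 m and z of objective_yellow_mid in the frame of objective_tray between 0.031 and 0.039 m) and (x of objective_blue_mid in the frame of objective_tray between -0.033 and 0.033 m and y of objective_blue_mid in the frame of objective_tray between -0.078 and -0.04 m and z of objective_blue_mid in the frame of objective_tray between 0.031 and 0.039 m)) or ((x of objective_yellow_mid in the frame of objective_tray between -0.033 and 0.033 m and y of objective_yellow_mid in the frame of objective_tray between -0.078 and -0.04 m and z of objective_yellow_mid in the frame of objective_tray between 0.031 and 0.039 m) and (x of objective_blue_mid in the frame of objective_tray between -0.033 and 0.033 m and y of objective_blue_mid in the frame of objective_tray between -0.019 and 0.019 m and z of objective_blue_mid in the frame of objective_tray between 0.031 and 0.039 m))) and (((x of eyepiece_silver_mid in the frame of eyepiece_tray between -0.033 and 0.033 m and y of eyepiece_silver_mid in the frame of eyepiece_tray between -0.019 and 0.019 m and z of eyepiece_silver_mid in the frame of eyepiece_tray between 0.031 and 0.039 m) and (x of eyepiece_green_mid in the frame of eyepiece_tray between -0.033 and 0.033 m and y of eyepiece_green_mid in the frame of eyepiece_tray between 0.04 and 0.078 m and z of eyepiece_green_mid in the frame of eyepiece_tray between 0.031 and 0.039 m)) or ((x of eyepiece_silver_mid in the frame of eyepiece_tray between -0.033 and 0.033 m and y of eyepiece_silver_mid in the frame of eyepiece_tray between 0.04 and 0.078 m and z of eyepiece_silver_mid in the frame of eyepiece_tray between 0.031 and 0.039 m) and (x of eyepiece_green_mid in the frame of eyepiece_tray between -0.033 and 0.033 m and y of eyepiece_green_mid in the frame of eyepiece_tray between -0.019 and 0.019 m and z of eyepiece_green_mid in the frame of eyepiece_tray between 0.031 and 0.039 m))) and ((x of oil_bottle_mid in the frame of oil_tray between -0.033 and 0.033 m and y of oil_bottle_mid in the frame of oil_tray between -0.078 and -0.04 m and z of oil_bottle_mid in the frame of oil_tray between 0.036 and 0.044 m) or (x of oil_bottle_mid in the frame of oil_tray between -0.033 and 0.033 m and y of oil_bottle_mid in the frame of oil_tray between 0.04 and 0.078 m and z of oil_bottle_mid in the frame of oil_tray between 0.036 and 0.044 m)) and angle between each of objective_yellow_mid, objective_blue_mid, eyepiece_silver_mid, eyepiece_green_mid, oil_bottle_mid's own z axis and vertical below 0.1 rad and linear speed of each of objective_yellow, objective_blue, eyepiece_silver, eyepiece_green, oil_bottle below 0.02 m/s); the robot touches nothing.
It fails at once if an objective, an eyepiece or the oil bottle is tipped over (more than 30 degrees from upright) (angle between any of objective_yellow_mid, objective_blue_mid, eyepiece_silver_mid, eyepiece_green_mid, oil_bottle_mid's own z axis and vertical above 0.52 rad).
It fails at once if an objective, an eyepiece or the oil bottle is dropped or thrown (faster than 0.6 m/s, a fall of about 2 cm, while the fingers do not touch it) ((linear speed of objective_yellow above 0.6 m/s and contact force between the fingers and objective_yellow below 0.01 N) or (linear speed of objective_blue above 0.6 m/s and contact force between the fingers and objective_blue below 0.01 N) or (linear speed of eyepiece_silver above 0.6 m/s and contact force between the fingers and eyepiece_silver below 0.01 N) or (linear speed of eyepiece_green above 0.6 m/s and contact force between the fingers and eyepiece_green below 0.01 N) or (linear speed of oil_bottle above 0.6 m/s and contact force between the fingers and oil_bottle below 0.01 N)).
It fails at once if the rubber blower or the cover-glass box is moved by more than 2 cm (distance of any of blower_mid, cover_glass_box_mid from where it was at the start of the episode above 0.02 m).
It also fails if it takes over 112 s, if anything falls off the work surface, if the arm or the gripper's body presses on something with over 40 N, if the wrist force passes 120 N, or if a joint passes its speed limit or range.

### The arm

A 6-joint arm with a two-finger parallel gripper is mounted at the origin on the work surface. World frame = base frame: x ahead of the robot, y to its left, z up, the work surface at z = 0. Lengths are in m, angles in rad, forces in N, time in s.
With the tool pointing down it reaches from about 0.35 to 0.8 m from the base axis. Payload 7.3 kg.
Tool frame: the origin (TCP) lies at the very end of the fingers, on their centre line; the grasp point (between the pads) lies 19 mm behind it (env.grip_depth is the distance from the TCP to the grasp point, in m); z points along the fingers, y is the line along which they close (so a half turn about z gives the same grasp; the last joint's range is limited). The gripper opens to 85 mm and grips with 20 to 120 N. Pads are 22 mm wide; open, the fingers measure 114 mm over their backs; the gripper's body (76 mm by 85 mm) begins 54 mm behind the grasp point. The pads swing forward as they close: fully open they stand 13 mm farther back than shut.
Start: joints at [-1.344, 0.342, 1.524, -0, 1.275, -0.146], TCP at [0.191, -0.489, 0.231] pointing down, gripper open.
Joint ranges: [-2.53, 2.53], [-0.77, 2.02], [0.04, 2.7], [-1, 4.14], [0.28, 2.66], [-3.11, 3.11]. Speed limits (rad/s): [2.57, 2.57, 3.14, 3.14, 3.14, 3.14].

### API

Orientations are given as a unit quaternion [w, x, y, z].
In Python, from plant import env gives the robot as it stands.
- The arm moves only by the tool jog_arm, never from a script. Its argument "increments" is a list of rows, each a list of 5 numbers: the shift along the tool's x, y, z normalised to -1 to 1, where 1 is 0.04 m, then the turn about the tool's z normalised to -1 to 1, where 1 is 4 degrees, then the closure, from -1 (fully open) to 1 (shut), so that 0 is half open. In form: [[dx, dy, dz, roll, jaw], ...]. A call has 1 to 8 rows; each row shifts and turns the commanded pose from where the row before left it, along the tool's axes as they then stand; what a row does not reach is not made up. A row lasts 1/12 s, in which the tool goes at most 41.7 mm and 7.16 degrees, less where a joint would pass 70% of its speed; a pose out of reach is approached as far as the arm can. A call with a number of a shift or a turn outside -1 to 1 is refused whole. A call with a gripper value outside its range is refused whole. The fingers move at their own pace and stop on an object; "squeeze" is the grip in N (left out, the last holds). Time passes only in rows, so rows that do not move let the fingers close. It gives the time, the measured TCP pose, the force, the opening and the grip force at its end, in the units of the state.
- env.get_state(): the state, without advancing time (a new reading comes with each control period).
- env.capture(name): name is "scene" or "top"; returns the picture (400x640x3 uint8, red, green, blue); there is no depth.
- env.camera_params(name): a dict with "vertical_fov" (degrees; the focal length in pixels is half the picture's height over the tangent of half this angle, whatever the lens; pixels are square), "cx", "cy" (the principal point, pixels), "dist" ([k1, k2, p1, p2, k3] as OpenCV has them; the pictures are not rectified), "rvec" (rotation vector, rad) and "tvec" (3), from world to camera coordinates, as OpenCV has them. Camera axes: x right, y down, z forward; pixel columns grow to the right and rows downward; lengths in m; the calibration is good to about 2 mm. A picture is of the moment at which its call begins. camera_params takes no time and is no camera call.
- env.sign_off(): hands the job in; it is judged then, once.
The state is a dict: "time": time; "joint_positions": joint angles; "qd": joint speeds; "joint_torque": joint torques, N m; "tool_pos": TCP position; "tcp_rot": TCP orientation; "force": force on the tool from outside, world axes, zero at the start; "moment": the same for the moment, N m; "gripper_width": finger opening in m; "finger_force": force on a finger pad.
Only numpy, scipy, OpenCV 4.12 (cv2) and the standard library are available. Lean on these libraries where they do the work, as an engineer would, in place of code of your own. Each camera call takes 0.05 s, during which the arm holds its last target. There are 200 camera calls.

## Working session

There is one attempt and no reset: what is moved stays moved. The work goes in short steps, Python scripts to look and compute and a tool call to move; the robot and the scene stay as the last step left them, time stands still between calls to the robot, and variables do not carry over. Pictures are saved under pics/ and viewed, at most 14 in all, crops included, and the job is handed in when it is done.

Besides the shell and the picture viewer there is one more tool, called after "Request:" by a JSON object that holds its "api" and its "payload". jog_arm: Moves the arm, as the interface text tells. Its arguments: {"type":"object","properties":{"increments":{"type":"array"},"squeeze":{"type":"number"}},"required":["increments"]}

```bash
mkdir -p pics; python3 - <<'E'
from plant import env
import cv2
for n in("top","scene"):
    cv2.imwrite(f"pics/{n}0.png",env.capture(n)[:,:,::-1]); print(n,env.camera_params(n))
print(env.get_state())
E
```

```text
top {'vertical_fov': 56.51745896213118, 'cx': 319.9481510386259, 'cy': 198.81691754786226, 'dist': array([-0.01426018,  0.        ,  0.        ,  0.        ,  0.        ]), 'rvec': array([ 2.13946302, -2.19142165,  0.09228369]), 'tvec': array([0.01598849, 0.49367394, 0.96365993])}
scene {'vertical_fov': 44.26072725645426, 'cx': 313.3377676069386, 'cy': 210.10077854326073, 'dist': array([-0.02823234,  0.        ,  0.        ,  0.        ,  0.        ]), 'rvec': array([ 1.73003963,  1.63861029, -0.80968407]), 'tvec': array([-0.00438305, -0.258302  ,  1.47998585])}
{'time': 0.1, 'joint_positions': array([-1.34397822e+00,  3.42680411e-01,  1.52494568e+00, -2.77040659e-05,
        1.27539378e+00, -1.45991430e-01]), 'qd': array([-0.00077598, -0.00284602, -0.00306424,  0.00108312,  0.00075578,
       -0.00063536]), 'joint_torque': array([ 1.45496775e-03, -4.34450841e+01, -2.46489769e+01, -1.32285763e-04,
        4.76568341e-03,  3.10139839e-06]), 'tool_pos': array([ 0.19115611, -0.48856793,  0.23067281]), 'tcp_rot': array([-7.12490566e-04,  9.82675879e-01,  1.85331073e-01, -4.20697862e-05]), 'force': array([-0.01869144,  0.06893849,  0.09567501]), 'moment': array([-0.00373569, -0.01284016,  0.02753537]), 'finger_force': 0.0, 'gripper_width': 0.08570718767786419}
```

View pics/top0.png

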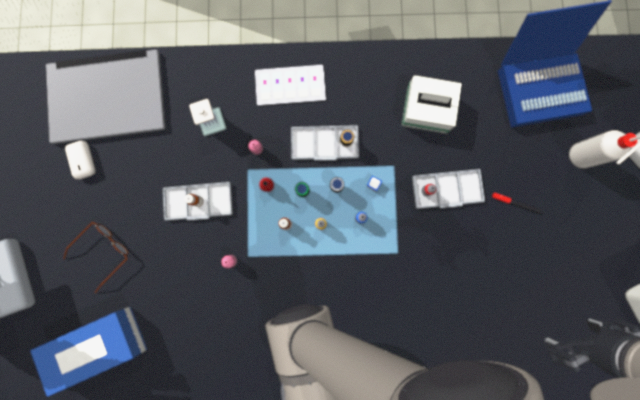

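View pics/scene0.png

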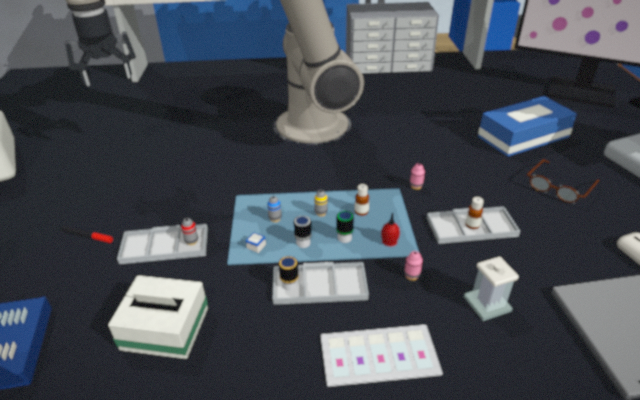

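The top view shows the mat at x 247-397 and y 167-257, with the objective tray on the right, the eyepiece tray above it and the oil tray on the left. I'll zoom in to get exact pixels.

```bash
python3 - <<'E'
import cv2
a=cv2.imread("pics/top0.png")[115:275,155:495]; b=cv2.imread("pics/scene0.png")[150:310,110:530]
def grid(a,x0,y0,s):
    r=cv2.resize(a,None,fx=s,fy=s,interpolation=cv2.INTER_CUBIC)
    return r
cv2.imwrite("pics/topc.png",cv2.resize(a[:,80:260],None,fx=4.4,fy=3.75*1.1733,interpolation=cv2.INTER_CUBIC)[:600] if 0 else cv2.resize(a[:,85:245][:,:],None,fx=3.7,fy=3.7,interpolation=cv2.INTER_CUBIC))
cv2.imwrite("pics/sc.png",cv2.resize(b,None,fx=1.9,fy=1.9,interpolation=cv2.INTER_CUBIC))
cv2.imwrite("pics/topt.png",cv2.resize(a,None,fx=2.35,fy=2.35,interpolation=cv2.INTER_CUBIC))
E
```

```text
(no output)
```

View pics/topc.png

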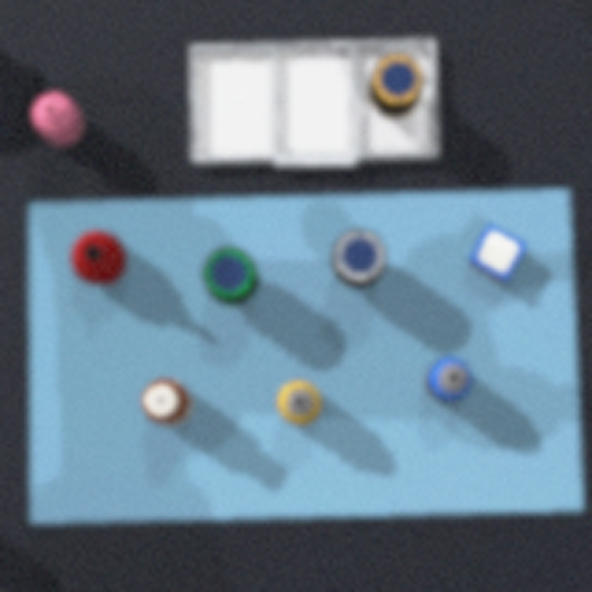

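View pics/topt.png

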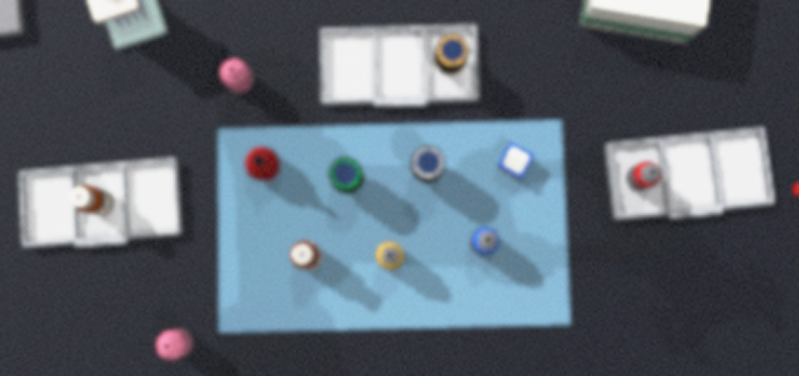

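View pics/sc.png

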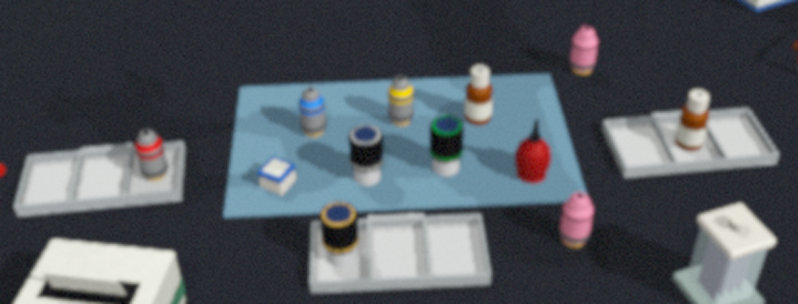

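The zoomed crops show the part tops clearly: green lens (230,273), silver (359,256), blue tip (453,377), yellow tip (300,402) and oil cap (163,401). I'll triangulate from both views and check the heights.

```bash
cat > h.py <<'E'
from plant import env
import numpy as np, cv2
class Cam:
    def __init__(s,n):
        p=env.camera_params(n); f=200/np.tan(np.radians(p["vertical_fov"]/2))
        s.K=np.array([[f,0,p["cx"]],[0,f,p["cy"]],[0,0,1]]); s.d=p["dist"]; s.r=p["rvec"]; s.t=p["tvec"]
        s.R=cv2.Rodrigues(s.r)[0]; s.o=-s.R.T@s.t; s.P=np.c_[s.R,s.t]
    def norm(s,uv): return cv2.undistortPoints(np.array([[uv]],float),s.K,s.d)[0,0]
    def plane(s,uv,z):
        v=s.R.T@np.r_[s.norm(uv),1]; return s.o+v*(z-s.o[2])/v[2]
T,S=Cam("top"),Cam("scene")
def tri(a,b):
    X=cv2.triangulatePoints(T.P,S.P,T.norm(a).reshape(2,1),S.norm(b).reshape(2,1))[:,0]; return X[:3]/X[3]
def px(u,sc,ox,oy): return ((u[0]+.5)/sc-.5+ox,(u[1]+.5)/sc-.5+oy)
E
python3 - <<'E'
from h import *
np.set_printoptions(precision=4,suppress=True)
c=lambda u:px(u,3.7,240,115); t=lambda u:px(u,2.35,155,115); s=lambda u:px(u,1.9,110,150)
print("cams",T.o,S.o)
for n,a,b,z in [("green",c((230,273)),s((447,123)),.064),("silver",c((359,256)),s((366,132)),.064),("blue",c((453,377)),s((310,91)),.064),
 ("yellow",c((300,402)),s((400,78)),.064),("oil",c((163,401)),s((480,68)),.074),("brass",c((399,78)),s((339,211)),.066),
 ("red",t((649,172)),s((148,132)),.066),("oilfix",t((79,197)),s((698,92)),.076)]:
    print(n,T.plane(a,z)[:2],S.plane(b,z)[:2],tri(a,b))
for n,q in [("obj",[(605,143),(768,127),(775,203),(613,220)]),("oil",[(18,171),(180,157),(182,236),(22,248)]),("eye",[(320,27),(477,24),(479,101),(321,105)])]:
    P=np.array([T.plane(t(u),.012)[:2] for u in q]); e=P[0]-P[1]+P[3]-P[2]
    print(n,P.mean(0),"yaw",np.arctan2(-e[0],e[1]),[np.linalg.norm(P[i]-P[i-1]) for i in range(4)])
for n,u in [("blower",c((97,255))),("box",c((498,250)))]: print(n,T.plane(u,.03)[:2])
for n,u in [("pinkA",c((58,118))),("pinkB",t((174,344)))]: print(n,T.plane(u,.04)[:2])
E
```

```text
cams [ 0.3977 -0.0068  1.0072] [ 1.3175 -0.0405  0.7209]
green [0.5179 0.0495] [0.5138 0.0497] [0.5175 0.0493 0.067 ]
silver [ 0.5274 -0.0399] [ 0.5233 -0.0408] [ 0.527  -0.0403  0.067 ]
blue [ 0.4423 -0.1019] [ 0.4438 -0.104 ] [ 0.4424 -0.1031  0.0628]
yellow [0.4278 0.0032] [0.4258 0.0022] [0.4277 0.0027 0.0654]
oil [0.4303 0.0959] [0.4262 0.0969] [0.4302 0.096  0.0769]
brass [ 0.6518 -0.0712] [ 0.6473 -0.0711] [ 0.6509 -0.071   0.0694]
red [ 0.5107 -0.2789] [ 0.5092 -0.2823] [ 0.5108 -0.2803  0.0668]
oilfix [0.4977 0.3367] [0.4927 0.3368] [0.4973 0.335  0.0797]
obj [ 0.5148 -0.3417] yaw 0.07695166694467633 [np.float64(0.08886560868813537), np.float64(0.1885095209795289), np.float64(0.08780922536666332), np.float64(0.18590508464207503)]
oil [0.4973 0.3355] yaw 0.05603656559560429 [np.float64(0.08937826858133116), np.float64(0.18872435984397637), np.float64(0.09128371341100958), np.float64(0.18466673041193177)]
eye [ 0.6506 -0.012 ] yaw -0.004049734727590029 [np.float64(0.09255048624732715), np.float64(0.18318233855311136), np.float64(0.09120988830128478), np.float64(0.18268518282956586)]
blower [0.5376 0.1468]
box [ 0.534  -0.1406]
pinkA [0.6361 0.1724]
pinkB [0.3367 0.2431]
```

Heights and spacings agree to about 2-3 mm. I'll turn the tool so the fingers close along world x (tool x = +y, tool y = +x).

Request:
{"api": "jog_arm", "payload": {"increments": [[0,0,0,-1,-1],[0,0,0,-1,-1],[0,0,0,-1,-1],[0,0,0,-1,-1],[0,0,0,-1,-1],[0,0,0,-1,-1],[0,0,0,-1,-1],[0,0,0,-1,-1]], "squeeze": 40}}

```text
time: 0.77
tool_pos: [0.1912, -0.4887, 0.2309]
tcp_rot: [-0.0, 0.893, 0.451, 0.0]
force: [-0.5, 0.1, 0.1]
gripper_width: 0.0853
finger_force: 0.0
```

Request:
{"api": "jog_arm", "payload": {"increments": [[0,0,0,-1,-1],[0,0,0,-1,-1],[0,0,0,-1,-1],[0,0,0,-1,-1],[0,0,0,-1,-1],[0,0,0,-1,-1],[0,0,0,-1,-1],[0,0,0,-1,-1]]}}

```text
time: 1.43
tool_pos: [0.1912, -0.4887, 0.2309]
tcp_rot: [-0.0, 0.734, 0.679, 0.0]
force: [-0.2, 0.2, 0.0]
gripper_width: 0.0856
finger_force: 0.0
```

Request:
{"api": "jog_arm", "payload": {"increments": [[0,0,0,-1,-1],[0,0,0,-0.15,-1],[0,0,0,0,-1],[0,0,0,0,-1]]}}

```text
time: 1.77
tool_pos: [0.1912, -0.4889, 0.2311]
tcp_rot: [-0.0, 0.708, 0.706, 0.0]
force: [0.2, 0.4, 0.6]
gripper_width: 0.0853
finger_force: 0.0
```

Request:
{"api": "jog_arm", "payload": {"increments": [[0.8,0.52,0,0,-1],[0.8,0.52,0,0,-1],[0.8,0.52,0,0,-1],[0.8,0.52,0,0,-1],[0.8,0.52,0,0,-1],[0.8,0.52,0,0,-1],[0.8,0.52,0,0,-1],[0.8,0.52,0,0,-1]]}}

```text
time: 2.43
tool_pos: [0.3584, -0.2314, 0.2315]
tcp_rot: [0.0, 0.708, 0.706, 0.0]
force: [1.7, -0.5, 0.7]
gripper_width: 0.0854
finger_force: 0.0
```

Request:
{"api": "jog_arm", "payload": {"increments": [[0.8,0.52,0,0,-1],[0.8,0.52,0,0,-1],[0.8,0.52,0,0,-1],[0.85,0.55,0,0,-1],[0,0,0,0,-1],[0,0,0,0,-1]]}}

```text
time: 2.93
tool_pos: [0.443, -0.1013, 0.2312]
tcp_rot: [-0.0, 0.706, 0.708, -0.0]
force: [-0.5, -0.3, 0.3]
gripper_width: 0.085
finger_force: 0.0
```

Motion tracks well. Next I descend onto the blue objective and grip it.

Request:
{"api": "jog_arm", "payload": {"increments": [[-0.03,0,0.9,0,-1],[0,0,0.9,0,-1],[0,0,0.9,0,-1],[0,0,0.9,0,-1],[0,0,0.8,0,-1],[0,0,0.6,0,-1],[0,0,0.37,0,-1],[0,0,0,0,-1]]}}

```text
time: 3.6
tool_pos: [0.4398, -0.1049, 0.0138]
tcp_rot: [-0.003, 0.708, 0.706, -0.001]
force: [0.1, 0.3, -0.9]
gripper_width: 0.0852
finger_force: 0.0
```

Request:
{"api": "jog_arm", "payload": {"increments": [[0,0,0,0,-0.3],[0,0,0,0,0],[0,0,0,0,0.2],[0,0,0,0,0.4],[0,0,0,0,1],[0,0,0,0,1],[0,0,0,0,1],[0,0,0,0,1]]}}

```text
time: 4.27
tool_pos: [0.4429, -0.1047, 0.0176]
tcp_rot: [0.001, 0.707, 0.707, 0.0]
force: [-1.7, -0.6, 7.1]
gripper_width: 0.0289
finger_force: 39.0
```

Request:
{"api": "jog_arm", "payload": {"increments": [[0,0,-0.3,0,1],[0,0,-0.8,0,1],[0,0,-0.9,0,1],[0,0,-0.9,0,1],[0,0,0,0,1],[0,0,0,0,1]]}}

```text
time: 4.77
tool_pos: [0.4434, -0.1047, 0.1346]
tcp_rot: [0.003, 0.707, 0.707, 0.001]
force: [-0.5, 0.4, -1.9]
gripper_width: 0.029
finger_force: 39.8
```

Request:
{"api": "jog_arm", "payload": {"increments": [[-0.5,0.1,0,0,1],[-0.9,0.25,0,0,1],[-0.9,0.25,0,0,1],[-0.9,0.25,0,0,1],[-0.9,0.25,0,0,1],[-0.9,0.25,0,0,1],[-0.9,0.25,0,0,1],[-0.8,0.2,0,0,1]]}}

```text
time: 5.43
tool_pos: [0.5136, -0.374, 0.1302]
tcp_rot: [-0.001, 0.708, 0.707, -0.0]
force: [0.9, -0.5, -1.5]
gripper_width: 0.0286
finger_force: 39.9
```

Request:
{"api": "jog_arm", "payload": {"increments": [[-0.6,0.1,0,0,1],[0,0,0,0,1],[0,0,0,0,1]]}}

```text
time: 5.68
tool_pos: [0.517, -0.3967, 0.1298]
tcp_rot: [-0.002, 0.708, 0.706, 0.0]
force: [0.7, 1.2, -1.2]
gripper_width: 0.0287
finger_force: 39.9
```

Request:
{"api": "jog_arm", "payload": {"increments": [[0,0,0.7,0,1],[0,0,0.7,0,1],[0,0,0.7,0,1],[0,0,0.4,0,1],[0,0,0.15,0,1],[0,0,0,0,1],[0,0,0,0,1]]}}

```text
time: 6.27
tool_pos: [0.5184, -0.3958, 0.0269]
tcp_rot: [0.0, 0.707, 0.707, 0.0]
force: [0.7, -0.3, -1.1]
gripper_width: 0.0289
finger_force: 39.9
```

Request:
{"api": "jog_arm", "payload": {"increments": [[0,0,0.1,0,1],[0,0,0.06,0,1],[0,0,0,0,1],[0,0,0,0,1]]}}

```text
time: 6.6
tool_pos: [0.5182, -0.3965, 0.0206]
tcp_rot: [0.0, 0.707, 0.707, -0.0]
force: [-0.1, -0.7, -1.6]
gripper_width: 0.0287
finger_force: 39.9
```

Request:
{"api": "jog_arm", "payload": {"increments": [[0,0,0.02,0,1],[0,0,0,0,0.2],[0,0,0,0,0],[0,0,0,0,-0.5],[0,0,0,0,-1],[0,0,0,0,-1],[0,0,0,0,-1]]}}

```text
time: 7.18
tool_pos: [0.5181, -0.3965, 0.0194]
tcp_rot: [0.0, 0.707, 0.707, -0.0]
force: [-0.0, -0.5, -0.2]
gripper_width: 0.0849
finger_force: 0.0
```

Request:
{"api": "jog_arm", "payload": {"increments": [[0,0,-0.5,0,-1],[0,0,-0.8,0,-1],[0,0,-0.9,0,-1],[0,0,-0.7,0,-1],[0,0,0,0,-1]]}}

```text
time: 7.6
tool_pos: [0.5206, -0.3987, 0.1426]
tcp_rot: [0.006, 0.707, 0.707, 0.0]
force: [0.8, 0.1, 0.9]
gripper_width: 0.0853
finger_force: 0.0
```

Request:
{"api": "jog_arm", "payload": {"increments": [[0.9,-0.2,0,0,-1],[0.9,-0.2,0,0,-1],[0.9,-0.2,0,0,-1],[0.9,-0.2,0,0,-1],[0.9,-0.2,0,0,-1],[0.9,-0.2,0,0,-1],[0.9,-0.2,0,0,-1],[0.9,-0.2,0,0,-1]]}}

```text
time: 8.27
tool_pos: [0.4535, -0.1067, 0.1351]
tcp_rot: [0.0, 0.707, 0.707, 0.0]
force: [1.0, 0.3, 0.5]
gripper_width: 0.0856
finger_force: 0.0
```

Request:
{"api": "jog_arm", "payload": {"increments": [[0.9,-0.2,0,0,-1],[0.9,-0.2,0,0,-1],[0.9,-0.2,0,0,-1],[0.09,-0.07,0,0,-1],[0,0,0,0,-1],[0,0,0,0,-1],[0,0,0,0,-1]]}}

```text
time: 8.85
tool_pos: [0.4282, 0.0023, 0.1353]
tcp_rot: [0.0, 0.708, 0.707, 0.0]
force: [0.0, -0.1, -0.3]
gripper_width: 0.0853
finger_force: 0.0
```

Request:
{"api": "jog_arm", "payload": {"increments": [[0,0,0.8,0,-1],[0,0,0.8,0,-1],[0,0,0.7,0,-1],[0,0,0.45,0,-1],[0,0,0.22,0,-1],[0,0,0,0,-1],[0,0,0,0,-1],[0,0,0,0,-0.3]]}}

```text
time: 9.52
tool_pos: [0.4286, 0.0027, 0.0174]
tcp_rot: [0.001, 0.708, 0.707, 0.001]
force: [0.5, -0.1, -0.1]
gripper_width: 0.0754
finger_force: 0.0
```

Request:
{"api": "jog_arm", "payload": {"increments": [[0,0,0,0,0],[0,0,0,0,0.2],[0,0,0,0,0.4],[0,0,0,0,1],[0,0,0,0,1],[0,0,0,0,1],[0,0,0,0,1],[0,0,0,0,1]]}}

```text
time: 10.18
tool_pos: [0.4281, 0.0032, 0.0172]
tcp_rot: [0.001, 0.707, 0.707, 0.0]
force: [0.6, 0.3, 5.6]
gripper_width: 0.0287
finger_force: 39.0
```

Request:
{"api": "jog_arm", "payload": {"increments": [[0,0,-0.3,0,1],[0,0,-0.8,0,1],[0,0,-0.9,0,1],[0,0,-0.9,0,1],[0,0,0,0,1],[0,0,0,0,1]]}}

```text
time: 10.68
tool_pos: [0.4285, 0.0032, 0.134]
tcp_rot: [0.002, 0.707, 0.707, 0.001]
force: [-0.8, 0.6, -2.6]
gripper_width: 0.0287
finger_force: 40.2
```

Request:
{"api": "jog_arm", "payload": {"increments": [[-0.5,0.15,0,0,1],[-0.9,0.22,0,0,1],[-0.9,0.22,0,0,1],[-0.9,0.22,0,0,1],[-0.9,0.22,0,0,1],[-0.9,0.22,0,0,1],[-0.9,0.22,0,0,1],[-0.9,0.22,0,0,1]]}}

```text
time: 11.35
tool_pos: [0.494, -0.2698, 0.13]
tcp_rot: [-0.002, 0.707, 0.707, -0.0]
force: [0.9, 0.1, -0.7]
gripper_width: 0.0291
finger_force: 40.2
```

Request:
{"api": "jog_arm", "payload": {"increments": [[-0.9,0.22,0,0,1],[-0.6,0.2,0,0,1],[-0.25,0.06,0,0,1],[0,0,0,0,1],[0,0,0,0,1]]}}

```text
time: 11.77
tool_pos: [0.5131, -0.3378, 0.1303]
tcp_rot: [-0.002, 0.708, 0.707, -0.0]
force: [0.6, 0.6, -2.3]
gripper_width: 0.0287
finger_force: 40.2
```

Request:
{"api": "jog_arm", "payload": {"increments": [[0,0,0.7,0,1],[0,0,0.7,0,1],[0,0,0.7,0,1],[0,0,0.4,0,1],[0,0,0.15,0,1],[0,0,0,0,1],[0,0,0,0,1]]}}

```text
time: 12.35
tool_pos: [0.5144, -0.338, 0.0271]
tcp_rot: [0.0, 0.707, 0.707, 0.0]
force: [0.3, 0.1, -1.9]
gripper_width: 0.029
finger_force: 40.2
```

Request:
{"api": "jog_arm", "payload": {"increments": [[0,0,0.1,0,1],[0,0,0.08,0,1],[0,0,0,0,1],[0,0,0,0,1],[0,0,0,0,0.2],[0,0,0,0,0],[0,0,0,0,-0.5],[0,0,0,0,-1]]}}

```text
time: 13.02
tool_pos: [0.5143, -0.339, 0.0197]
tcp_rot: [0.0, 0.707, 0.707, 0.0]
force: [-0.3, -1.0, -0.4]
gripper_width: 0.0657
finger_force: 0.0
```

Request:
{"api": "jog_arm", "payload": {"increments": [[0,0,0,0,-1],[0,0,0,0,-1],[0,0,-0.5,0,-1],[0,0,-0.8,0,-1],[0,0,-0.9,0,-1],[0,0,-0.8,0,-1],[0,0,0,0,-1]]}}

```text
time: 13.6
tool_pos: [0.517, -0.3411, 0.1468]
tcp_rot: [0.006, 0.707, 0.707, 0.0]
force: [0.6, -1.0, 0.5]
gripper_width: 0.0854
finger_force: 0.0
```

Request:
{"api": "jog_arm", "payload": {"increments": [[0.9,0.04,0,0,-1],[0.9,0.04,0,0,-1],[0.9,0.04,0,0,-1],[0.9,0.04,0,0,-1],[0.9,0.04,0,0,-1],[0.9,0.04,0,0,-1],[0.9,0.04,0,0,-1],[0.9,0.04,0,0,-1]]}}

```text
time: 14.27
tool_pos: [0.5269, -0.0491, 0.1393]
tcp_rot: [0.0, 0.707, 0.707, 0.0]
force: [0.1, -0.3, 0.7]
gripper_width: 0.0851
finger_force: 0.0
```

Request:
{"api": "jog_arm", "payload": {"increments": [[0.25,0,0,0,-1],[0,0,0,0,-1],[0,0,0,0,-1]]}}

```text
time: 14.52
tool_pos: [0.5273, -0.0409, 0.1393]
tcp_rot: [0.0, 0.707, 0.707, -0.0]
force: [0.2, 0.1, 0.1]
gripper_width: 0.0853
finger_force: 0.0
```

Request:
{"api": "jog_arm", "payload": {"increments": [[0,0,0.8,0,-1],[0,0,0.8,0,-1],[0,0,0.7,0,-1],[0,0,0.4,0,-1],[0,0,0.15,0,-1],[0,0,0,0,-1],[0,0,0,0,-1],[0,0,0,0,-0.3]]}}

```text
time: 15.18
tool_pos: [0.5282, -0.0417, 0.0265]
tcp_rot: [0.001, 0.708, 0.707, 0.001]
force: [1.2, 0.0, 0.5]
gripper_width: 0.075
finger_force: 0.0
```

Request:
{"api": "jog_arm", "payload": {"increments": [[0,0,0,0,0],[0,0,0,0,0.2],[0,0,0,0,0.4],[0,0,0,0,1],[0,0,0,0,1],[0,0,0,0,1],[0,0,0,0,1],[0,0,0,0,1]]}}

```text
time: 15.85
tool_pos: [0.5276, -0.0409, 0.0262]
tcp_rot: [0.001, 0.707, 0.707, 0.0]
force: [-1.0, -0.4, 6.5]
gripper_width: 0.037
finger_force: 39.6
```

Request:
{"api": "jog_arm", "payload": {"increments": [[0,0,-0.3,0,1],[0,0,-0.8,0,1],[0,0,-0.9,0,1],[0,0,-0.7,0,1],[0,0,0,0,1],[0,0,0,0,1]]}}

```text
time: 16.35
tool_pos: [0.5279, -0.0408, 0.1348]
tcp_rot: [0.002, 0.707, 0.707, 0.001]
force: [-0.9, 0.5, -1.1]
gripper_width: 0.0373
finger_force: 40.6
```

Request:
{"api": "jog_arm", "payload": {"increments": [[0.1,0.4,0,0,1],[0.2,0.8,0,0,1],[0.2,0.8,0,0,1],[0.15,0.7,0,0,1],[0.07,0.38,0,0,1],[0,0,0,0,1],[0,0,0,0,1],[0,0,0,0,1]]}}

```text
time: 17.02
tool_pos: [0.6488, -0.0121, 0.1315]
tcp_rot: [-0.001, 0.707, 0.707, -0.001]
force: [-0.2, -0.5, -1.7]
gripper_width: 0.0373
finger_force: 40.8
```

Request:
{"api": "jog_arm", "payload": {"increments": [[0,0,0.7,0,1],[0,0,0.7,0,1],[0,0,0.6,0,1],[0,0,0.3,0,1],[0,0,0.1,0,1],[0,0,0,0,1],[0,0,0,0,1]]}}

```text
time: 17.6
tool_pos: [0.651, -0.0123, 0.0386]
tcp_rot: [0.001, 0.707, 0.707, 0.001]
force: [0.6, 0.6, -0.8]
gripper_width: 0.0372
finger_force: 40.7
```

Request:
{"api": "jog_arm", "payload": {"increments": [[0,0,0.1,0,1],[0,0,0.06,0,1],[0,0,0,0,1],[0,0,0,0,1]]}}

```text
time: 17.93
tool_pos: [0.6505, -0.0121, 0.0312]
tcp_rot: [0.0, 0.707, 0.707, 0.0]
force: [0.1, -0.1, -1.1]
gripper_width: 0.0374
finger_force: 40.7
```

Request:
{"api": "jog_arm", "payload": {"increments": [[0,0,0.05,0,1],[0,0,0,0,1],[0,0,0,0,1],[0,0,0,0,0.2],[0,0,0,0,0],[0,0,0,0,-0.5],[0,0,0,0,-1],[0,0,0,0,-1]]}}

```text
time: 18.6
tool_pos: [0.6505, -0.0121, 0.0291]
tcp_rot: [0.0, 0.707, 0.707, 0.0]
force: [-0.2, -0.6, 0.5]
gripper_width: 0.077
finger_force: 0.0
```

Request:
{"api": "jog_arm", "payload": {"increments": [[0,0,0,0,-1],[0,0,0,0,-1],[0,0,-0.5,0,-1],[0,0,-0.8,0,-1],[0,0,-0.8,0,-1],[0,0,-0.6,0,-1],[0,0,0,0,-1],[0,0,0,0,-1]]}}

```text
time: 19.27
tool_pos: [0.6512, -0.0122, 0.1387]
tcp_rot: [0.001, 0.707, 0.707, 0.001]
force: [0.2, -0.2, -1.3]
gripper_width: 0.0852
finger_force: 0.0
```

Request:
{"api": "jog_arm", "payload": {"increments": [[0.3,-0.7,0,0,-1],[0.4,-0.8,0,0,-1],[0.4,-0.8,0,0,-1],[0.3,-0.7,0,0,-1],[0.13,-0.32,0,0,-1],[0,0,0,0,-1],[0,0,0,0,-1],[0,0,0,0,-1]]}}

```text
time: 19.93
tool_pos: [0.5183, 0.0489, 0.1364]
tcp_rot: [0.0, 0.707, 0.707, -0.0]
force: [0.9, -0.4, -0.0]
gripper_width: 0.0854
finger_force: 0.0
```

Next is the green eyepiece.

Request:
{"api": "jog_arm", "payload": {"increments": [[0,0,0.8,0,-1],[0,0,0.8,0,-1],[0,0,0.65,0,-1],[0,0,0.37,0,-1],[0,0,0.15,0,-1],[0,0,0,0,-1],[0,0,0,0,-1],[0,0,0,0,-0.3]]}}

```text
time: 20.6
tool_pos: [0.5188, 0.049, 0.027]
tcp_rot: [0.001, 0.707, 0.707, 0.001]
force: [-0.3, 0.3, -0.5]
gripper_width: 0.0759
finger_force: 0.0
```

Request:
{"api": "jog_arm", "payload": {"increments": [[0,0,0,0,0],[0,0,0,0,0.2],[0,0,0,0,0.4],[0,0,0,0,1],[0,0,0,0,1],[0,0,0,0,1],[0,0,0,0,1],[0,0,0,0,1]]}}

```text
time: 21.27
tool_pos: [0.5181, 0.0492, 0.027]
tcp_rot: [0.001, 0.707, 0.707, 0.0]
force: [0.2, -0.3, 5.1]
gripper_width: 0.037
finger_force: 39.7
```

Request:
{"api": "jog_arm", "payload": {"increments": [[0,0,-0.3,0,1],[0,0,-0.8,0,1],[0,0,-0.9,0,1],[0,0,-0.7,0,1],[0,0,0,0,1],[0,0,0,0,1],[0,0,0,0,1]]}}

```text
time: 21.85
tool_pos: [0.5169, 0.0492, 0.1333]
tcp_rot: [-0.0, 0.707, 0.707, -0.001]
force: [-0.1, -0.2, -1.9]
gripper_width: 0.0371
finger_force: 40.6
```

Request:
{"api": "jog_arm", "payload": {"increments": [[0,0.4,0,0,1],[0,0.8,0,0,1],[0,0.8,0,0,1],[-0.02,0.8,0,0,1],[-0.03,0.5,0,0,1],[0,0,0,0,1],[0,0,0,0,1],[0,0,0,0,1]]}}

```text
time: 22.52
tool_pos: [0.648, 0.0472, 0.132]
tcp_rot: [-0.002, 0.707, 0.707, -0.001]
force: [-0.9, -0.1, -1.5]
gripper_width: 0.0372
finger_force: 40.8
```

Request:
{"api": "jog_arm", "payload": {"increments": [[0,0,0.7,0,1],[0,0,0.7,0,1],[0,0,0.6,0,1],[0,0,0.3,0,1],[0,0,0.15,0,1],[0,0,0,0,1],[0,0,0,0,1],[0,0,0,0,1]]}}

```text
time: 23.18
tool_pos: [0.6506, 0.0471, 0.0379]
tcp_rot: [0.001, 0.707, 0.707, 0.001]
force: [0.7, 0.1, -0.2]
gripper_width: 0.0373
finger_force: 40.8
```

Request:
{"api": "jog_arm", "payload": {"increments": [[0,0,0.1,0,1],[0,0,0.06,0,1],[0,0,0,0,1],[0,0,0,0,1]]}}

```text
time: 23.52
tool_pos: [0.6495, 0.0471, 0.0297]
tcp_rot: [-0.0, 0.707, 0.707, -0.0]
force: [0.6, 0.4, -1.0]
gripper_width: 0.0373
finger_force: 40.8
```

Request:
{"api": "jog_arm", "payload": {"increments": [[0,0,0.02,0,1],[0,0,0,0,1],[0,0,0,0,0.2],[0,0,0,0,0],[0,0,0,0,-0.5],[0,0,0,0,-1],[0,0,0,0,-1],[0,0,0,0,-1]]}}

```text
time: 24.18
tool_pos: [0.6497, 0.0471, 0.029]
tcp_rot: [0.0, 0.707, 0.707, 0.0]
force: [0.1, -0.5, 0.2]
gripper_width: 0.0852
finger_force: 0.0
```

Request:
{"api": "jog_arm", "payload": {"increments": [[0,0,0,0,-1],[0,0,-0.5,0,-1],[0,0,-0.8,0,-1],[0,0,-0.8,0,-1],[0,0,-0.7,0,-1],[0,0,0,0,-1],[0,0,0,0,-1]]}}

```text
time: 24.77
tool_pos: [0.6506, 0.0471, 0.143]
tcp_rot: [0.002, 0.707, 0.707, 0.001]
force: [-0.6, 0.3, -0.5]
gripper_width: 0.0853
finger_force: 0.0
```

Request:
{"api": "jog_arm", "payload": {"increments": [[0.16,-0.7,0,0,-1],[0.18,-0.8,0,0,-1],[0.18,-0.8,0,0,-1],[0.18,-0.8,0,0,-1],[0.18,-0.8,0,0,-1],[0.18,-0.8,0,0,-1],[0.16,-0.7,0,0,-1],[0,-0.09,0,0,-1]]}}

```text
time: 25.43
tool_pos: [0.424, 0.0969, 0.1393]
tcp_rot: [-0.003, 0.707, 0.707, -0.003]
force: [-0.6, 0.7, -1.3]
gripper_width: 0.0852
finger_force: 0.0
```

Request:
{"api": "jog_arm", "payload": {"increments": [[0,0,0,0,-1],[0,0,0,0,-1]]}}

```text
time: 25.6
tool_pos: [0.4305, 0.096, 0.1405]
tcp_rot: [0.0, 0.707, 0.707, -0.0]
force: [1.3, -0.5, -0.5]
gripper_width: 0.0854
finger_force: 0.0
```

Request:
{"api": "jog_arm", "payload": {"increments": [[0,0,0.8,0,-1],[0,0,0.8,0,-1],[0,0,0.8,0,-1],[0,0,0.45,0,-1],[0,0,0.2,0,-1],[0,0,0,0,-1],[0,0,0,0,-1],[0,0,0,0,-0.3]]}}

```text
time: 26.27
tool_pos: [0.4314, 0.096, 0.0198]
tcp_rot: [0.001, 0.707, 0.707, 0.001]
force: [-0.7, 0.3, 1.2]
gripper_width: 0.0755
finger_force: 0.0
```

Request:
{"api": "jog_arm", "payload": {"increments": [[0,0,0,0,0],[0,0,0,0,0.2],[0,0,0,0,0.4],[0,0,0,0,1],[0,0,0,0,1],[0,0,0,0,1],[0,0,0,0,1],[0,0,0,0,1]]}}

```text
time: 26.93
tool_pos: [0.4305, 0.0961, 0.0197]
tcp_rot: [0.001, 0.707, 0.707, 0.001]
force: [-1.1, 0.4, 5.6]
gripper_width: 0.0305
finger_force: 39.1
```

Request:
{"api": "jog_arm", "payload": {"increments": [[0,0,-0.3,0,1],[0,0,-0.8,0,1],[0,0,-0.9,0,1],[0,0,-0.9,0,1],[0,0,0,0,1],[0,0,0,0,1],[0,0,0,0,1]]}}

```text
time: 27.52
tool_pos: [0.4295, 0.0961, 0.1345]
tcp_rot: [-0.0, 0.707, 0.707, -0.0]
force: [-0.9, -0.3, -1.6]
gripper_width: 0.0311
finger_force: 40.0
```

Request:
{"api": "jog_arm", "payload": {"increments": [[0.4,0.16,0,0,1],[0.8,0.32,0,0,1],[0.8,0.32,0,0,1],[0.8,0.32,0,0,1],[0.8,0.32,0,0,1],[0.6,0.22,0,0,1],[0.32,0.12,0,0,1],[0,0,0,0,1]]}}

```text
time: 28.18
tool_pos: [0.5009, 0.2791, 0.1323]
tcp_rot: [-0.001, 0.706, 0.708, -0.001]
force: [-1.3, 0.6, -1.8]
gripper_width: 0.0309
finger_force: 40.0
```

Request:
{"api": "jog_arm", "payload": {"increments": [[0,0,0.5,0,1],[0,0,0.7,0,1],[0,0,0.7,0,1],[0,0,0.5,0,1],[0,0,0.2,0,1],[0,0,0,0,1],[0,0,0,0,1],[0,0,0,0,1]]}}

```text
time: 28.85
tool_pos: [0.5021, 0.2768, 0.0319]
tcp_rot: [0.0, 0.707, 0.707, 0.001]
force: [0.3, 0.2, 0.6]
gripper_width: 0.0309
finger_force: 40.0
```

Request:
{"api": "jog_arm", "payload": {"increments": [[0,0,0.12,0,1],[0,0,0.09,0,1],[0,0,0,0,1],[0,0,0,0,1]]}}

```text
time: 29.18
tool_pos: [0.5013, 0.2768, 0.0226]
tcp_rot: [0.0, 0.707, 0.707, -0.0]
force: [-0.6, -0.5, -1.0]
gripper_width: 0.0308
finger_force: 40.0
```

Within about 1 mm of the floor: I release, lift and back away toward the base side.

Request:
{"api": "jog_arm", "payload": {"increments": [[0,0,0.02,0,1],[0,0,0,0,1],[0,0,0,0,0.2],[0,0,0,0,0],[0,0,0,0,-0.5],[0,0,0,0,-1],[0,0,0,0,-1],[0,0,0,0,-1]]}}

```text
time: 29.85
tool_pos: [0.5014, 0.2768, 0.0217]
tcp_rot: [0.0, 0.707, 0.707, 0.0]
force: [0.1, 0.0, -0.6]
gripper_width: 0.0853
finger_force: 0.0
```

Request:
{"api": "jog_arm", "payload": {"increments": [[0,0,0,0,-1],[0,0,-0.5,0,-1],[0,0,-0.8,0,-1],[0,0,-0.8,0,-1],[0,0,-0.8,0,-1],[0,0,-0.8,0,-1],[0,0,-0.6,0,-1]]}}

```text
time: 30.43
tool_pos: [0.5018, 0.277, 0.1966]
tcp_rot: [0.001, 0.707, 0.707, 0.001]
force: [-0.2, 0.7, -0.1]
gripper_width: 0.0854
finger_force: 0.0
```

Request:
{"api": "jog_arm", "payload": {"increments": [[0.3,-0.6,0,0,-1],[0.3,-0.6,0,0,-1],[0.3,-0.6,0,0,-1],[0.3,-0.6,0,0,-1],[0.3,-0.6,0,0,-1],[0,0,0,0,-1],[0,0,0,0,-1],[0,0,0,0,-1]]}}

```text
time: 31.1
tool_pos: [0.3819, 0.3369, 0.1938]
tcp_rot: [0.0, 0.707, 0.707, 0.0]
force: [0.6, 0.2, 0.3]
gripper_width: 0.0856
finger_force: 0.0
```

```bash
python3 - <<'E'
from h import *
a=env.capture("top")[115:275,155:495,::-1]; b=env.capture("scene")[150:310,110:530,::-1]
cv2.imwrite("pics/end.png",np.vstack([cv2.resize(a,(638,300),interpolation=cv2.INTER_CUBIC),cv2.resize(b,(638,243),interpolation=cv2.INTER_CUBIC)]))
E
```

```text
(no output)
```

View pics/end.png

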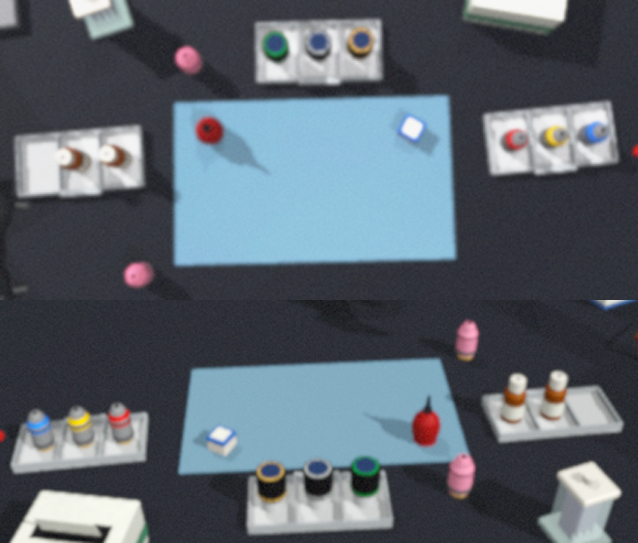

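All five parts stand upright, one per compartment. The oil bottle at (113,155) shows the same parallax offset as its fixed neighbour at (69,157). The blower at (209,130) and the box at (411,128) have not moved.

```bash
python3 -c "
from plant import env
print(env.sign_off())"
```

```text
the job is handed in; nothing more can be done
None
```

All five parts now stand upright in their own tray compartments, with the blower and cover-glass box untouched. I handed the job in at about 31 s of the 112 s limit; the hand-in returned no verdict.

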